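# Make up two serving trays at the hot-food counter

### The job

Make up the two serving trays from the stock between them: lay the wire rack flat in the large compartment of the oblong tray first, then stand the rectangular dish in the middle of the rack, and stand the tall shaker in that tray's small compartment; the round tray gets the ramekin and the short shaker, side by side on its floor. Keep everything upright, set the dish and ramekin down gently rather than dropping them, and leave the jar, the bottle and the mug where they are.

Things in the scene. Friction and masses are not known exactly. Their poses are not given: they have to be found in the camera images.
- oblong_tray: Oblong steel tray, fixed, 226 x 150 mm (x by y), rim 14 mm high, walls and floor 3 mm thick. Origin: centre of its underside; x along its length, z up. A rim-high rib at x = -33.5 mm divides it: small compartment x -110 to -35 mm (centre -72.5), large one x -32 to +110 mm (centre +39); both 144 mm wide, centre y = 0. Left or right of the stock, small end nearer the robot.
- round_tray: Round stainless tray, fixed to the counter, flat floor of about 93 mm radius, 3 mm thick, rim 14 mm high, 198 mm across the rim. Origin: centre of its underside, z up. It lies on the other side of the stock.
- rack: Small steel wire rack: rectangular frame with cross wires on four short feet, 110 x 58 mm, 24 mm high, 120 g. The frame is 10 mm deep (14 to 24 mm above the soles); grip it across the 58 mm width. Origin: centre of its underside, level with the soles; x along the 110 mm length, z up. Its top carries the dish.
- dish: Open rectangular white ceramic dish, 76 x 54 mm and 34 mm high, walls 5 mm, about 180 g. Origin: centre of its underside; x along the 76 mm side, y along the 54 mm side, z up.
- ramekin: Open round white ceramic ramekin, 60 mm across the foot, 62 mm across the rim, 42 mm high, about 150 g. Origin: centre of its underside, z up.
- tall_shaker: Tall slim steel shaker with a domed top, 40 mm diameter, 100 mm high (straight up to 86 mm), about 130 g. Origin: centre of its underside, z up.
- short_shaker: Short wide steel shaker with a nearly flat top with holes, 54 mm diameter, 52 mm high (straight up to 46 mm), about 130 g. Origin: centre of its underside, z up.
- jar: Bystander among the stock: small amber glass jar with a black cap, 46 mm diameter, 70 mm high. Origin: centre of its underside. Leave it.
- bottle: Bystander beyond the trays: green glass bottle, 56 mm diameter, 150 mm high. Origin: centre of its underside. Leave it.
- mug: Bystander beyond the trays: white ceramic mug, 80 mm diameter plus handle, 90 mm high. Origin: centre of its underside. Leave it.
Things that resemble listed ones, but are neither listed nor needed, are in the scene too. What is shaped like the round_tray but brown or turquoise is not meant.

How it is judged:
By the outcome, as a careful person would: the job done as asked, in the order asked, and still so for the second after the job is handed in, with the robot touching nothing.
It also fails if it takes over 120 s, if anything falls off the work surface, if the arm or the gripper's body presses on something with over 40 N, if the wrist force passes 120 N, or if a joint passes its speed limit or range.

### The arm

A 6-joint arm with a two-finger parallel gripper is mounted at the origin on the work surface. World frame = base frame: x ahead of the robot, y to its left, z up, the work surface at z = 0. Lengths are in mm, angles in rad, forces in N, time in s.
With the tool pointing down it reaches from about 300 to 850 mm from the base axis. Payload 5.4 kg.
Tool frame: the origin (TCP) lies at the very end of the fingers, on their centre line; the grasp point (between the pads) lies env.hold_point_z behind it (env.hold_point_z is the distance from the TCP to the grasp point, in mm); z points along the fingers, y is the direction in which the jaws open and shut (so a half turn about z gives the same grasp; the last joint's range is limited). The gripper opens to 85 mm and grips with 20 to 120 N. Pads are 22 mm wide; open, the fingers measure 114 mm over their backs; the gripper's body (76 mm by 85 mm) begins 54 mm behind the grasp point. The pads swing forward as they close: fully open they stand 13 mm farther back than shut.
Start: joints at [1.049, 0.158, 1.597, -0, 1.386, -0.21], TCP at [176.404, 547.255, 198.299] pointing down, gripper open.
Joint ranges: [-2.91, 2.91], [-0.94, 2.29], [0.18, 2.7], [-1.29, 4.43], [0.17, 2.64], [-3, 3]. Speed limits (rad/s): [2.57, 2.57, 3.14, 3.14, 3.14, 3.14].

### API

Orientations are given as a 3x3 rotation matrix whose columns are the frame's x, y, z axes.
In Python, from station import env gives the robot as it stands.
- The arm moves only by the tool move_arm, never from a script. Its argument "series" is a list of rows, each a list of 7 numbers: the turn, a rotation vector about the tool's x, y, z in degrees, then the shift along the tool's x, y, z in m, then the gripper command: -1 is fully open, 1 is shut, values between are in proportion. A call has 1 to 8 rows; each row is the pose to reach, as a shift and turn from the pose commanded when the call began, along the tool's axes at that moment; what a row does not reach only later rows make up. A row lasts 1/8 s, in which the tool goes at most 62.5 mm and 10.7 degrees, less where a joint would pass 70% of its speed; a pose out of reach is approached as far as the arm can. A call with a gripper value outside its range is refused whole. The fingers move at their own pace and stop on an object; "squeeze" is the grip in N (left out, the last holds). Time passes only in rows, so rows that repeat a pose let the fingers close. It gives the time, the measured TCP pose, the force and the opening at its end, in the units of the state.
- env.get_obs(): the state, without advancing time (a new reading comes with each control period).
- env.capture(name): name is "scene" or "top" or "wrist"; returns (picture, depth): 384x512x3 uint8, red, green, blue; 384x512 float32, mm along the optical axis (not along the pixel's ray), 0 where there is no reading.
- env.camera_model(name): a dict with "K" (3x3 intrinsics, pixels), "pose" (4x4, takes a point from camera to world coordinates); the wrist camera has in their place "T_tool_cam" (4x4, takes a point from camera to tool coordinates, whose origin is the TCP and whose axes are the flange's). Camera axes: x right, y down, z forward; pixel columns grow to the right and rows downward; lengths in mm; the calibration is good to about 2 mm. A picture is of the moment at which its call begins: read the wrist's pose just before it. camera_model takes no time and is no camera call.
- env.sign_off(): hands the job in, once; it reports no verdict.
Trained networks look in the newest picture that a camera, given by its name, has taken for a name from the list of things; names that differ only in an ending like _2 or _b are one class to them, and where a whole thing is asked for, a point or a joint stands for the part that bears it (a point fixed in the world has none). Each returns a list of dicts, best first, with "confidence" (0 to 1); they miss things now and then, are a little off and sometimes report something else, mostly with a low value. They report only what shows in the picture. A call takes as long as a camera call. They do not tell look-alikes from the thing itself.
- env.trace(camera, thing): "pixels" (384x512 bool, what is visible of it) and "pixel" ([row, column] in pixels, amid what is visible of it).
- env.landmark_of(camera, thing): "pixel" ([row, column] in pixels: a listed point, or the origin of a listed thing).
The state is a dict: "time_s": time; "joint_pos": joint angles; "dq": joint speeds; "effort": joint torques, N m; "ee_pos": TCP position; "eef_rot": TCP orientation; "force": force on the tool from outside, world axes, zero at the start; "torque": the same for the moment, N m; "width": finger opening in mm.
Only numpy, scipy, OpenCV 4.12 (cv2) and the standard library are available. Lean on these libraries where they do the work, as an engineer would, in place of code of your own. Each camera call takes 0.05 s, during which the arm holds its last target. There are 200 camera calls.

## Working session

There is one attempt and no reset: what is moved stays moved. The work goes in short steps, Python scripts to look and compute and a tool call to move; the robot and the scene stay as the last step left them, time stands still between calls to the robot, and variables do not carry over. Pictures are saved under pics/ and viewed, about 12 in all and at most 16, crops included, and the job is handed in when it is done.

Besides the shell and the picture viewer there is one more tool, called as name(argument=value, ...), one argument or row to a line, values as JSON. move_arm: Moves the arm, as the interface text tells. Its arguments: {"type":"object","properties":{"series":{"type":"array"},"squeeze":{"type":"number"}},"required":["series"]}

```bash
mkdir -p pics; ls
cat > h.py <<'E'
import numpy as np, cv2
from station import env
def snap(c,name=None):
    p,d=env.capture(c)
    if name: cv2.imwrite('pics/'+name,p[:,:,::-1])
    return p,d
def cam(c,o=None):
    m=env.camera_model(c); K=np.array(m['K'])
    if 'pose' in m: return K,np.array(m['pose'])
    o=o or env.get_obs(); T=np.eye(4); T[:3,:3]=o['eef_rot']; T[:3,3]=o['ee_pos']
    return K,T@np.array(m['T_tool_cam'])
def cloud(c,d,o=None):
    K,T=cam(c,o); v,u=np.mgrid[:d.shape[0],:d.shape[1]]
    P=np.stack([(u-K[0,2])/K[0,0]*d,(v-K[1,2])/K[1,1]*d,d],-1)
    return P@T[:3,:3].T+T[:3,3]
E
python3 - <<'E'
from h import *
print(env.hold_point_z); print(env.get_obs())
for c in ['scene','top']:
    p,d=snap(c,c+'0.png'); P=cloud(c,d)
    np.savez(c+'0.npz',p=p,d=d,P=P)
    for t in ['oblong_tray','round_tray','rack','dish','ramekin','tall_shaker','short_shaker','jar','bottle','mug']:
        for r in env.trace(c,t)[:3]:
            m=r['pixels']&(d>0)
            if m.sum()<5: continue
            Q=P[m]; print(c,t,round(r['confidence'],2),np.round(r['pixel']),m.sum(),'med',np.median(Q,0).round(),'lo',np.percentile(Q,3,0).round(),'hi',np.percentile(Q,97,0).round())
E
```

```text
pics
18.700000000000003
{'time_s': 0.0, 'joint_pos': array([ 1.04886761e+00,  1.59024249e-01,  1.59823766e+00,  1.25494398e-05,
        1.38620587e+00, -2.10100605e-01]), 'dq': array([ 4.36932307e-04, -1.58735330e-03, -8.51338768e-04, -2.29493034e-03,
       -1.78908253e-05, -7.37983958e-04]), 'effort': array([ 1.13272145e-03, -3.96020365e+01, -3.31426907e+01, -1.54656523e-04,
        8.75185942e-03, -1.69524725e-05]), 'ee_pos': array([176.08876944, 546.67879883, 197.32817497]), 'eef_rot': array([[-9.51773397e-01,  3.06800434e-01, -9.45542667e-04],
       [ 3.06801626e-01,  9.51772105e-01, -1.61931863e-03],
       [ 4.03133477e-04, -1.83131842e-03, -9.99998242e-01]]), 'force': array([ 1.01423831,  0.27091064, -0.25079801]), 'torque': array([ 0.00851266, -0.02416425, -0.03054696]), 'width': 84.98089571209508}
scene oblong_tray 0.73 [191. 282.] 368 med [454. -82.  23.] lo [ 419. -108.    1.] hi [477. -52.  40.]
scene oblong_tray 0.57 [266. 388.] 4110 med [544. 294.   1.] lo [429. 205.  -1.] hi [651. 374.  12.]
scene oblong_tray 0.43 [236. 192.] 1314 med [ 748. -189.   54.] lo [ 710. -2
[... 2195 characters left out ...]
7. -111.   -1.] hi [472. -53.  46.]
top tall_shaker 0.68 [128. 201.] 210 med [684.  63.  87.] lo [675.  48.   6.] hi [707.  83. 102.]
top short_shaker 0.79 [172. 245.] 234 med [548. -89.  51.] lo [ 529. -112.   14.] hi [575. -68.  57.]
top jar 0.48 [132. 248.] 196 med [679. -94.  67.] lo [ 667. -111.   12.] hi [705. -74.  75.]
top bottle 0.66 [110. 156.] 408 med [732. 215.  97.] lo [717. 197.  11.] hi [762. 244. 152.]
top mug 0.83 [116. 280.] 655 med [ 755. -200.   43.] lo [ 707. -236.    2.] hi [ 783. -151.   92.]
top mug 0.47 [109. 156.] 383 med [732. 214.  98.] lo [716. 197.  15.] hi [760. 241. 152.]
top mug 0.27 [205. 190.] 423 med [442.  86.   8.] lo [401.  53.  -1.] hi [478. 116.  37.]
```

Run:
```python
import cv2
for c in ['scene','top']:
    a=cv2.imread(f'pics/{c}0.png'); cv2.imwrite(f'pics/{c}0b.png',cv2.resize(a,(800,600),interpolation=cv2.INTER_CUBIC))
```

```text
(no output)
```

View pics/scene0b.png

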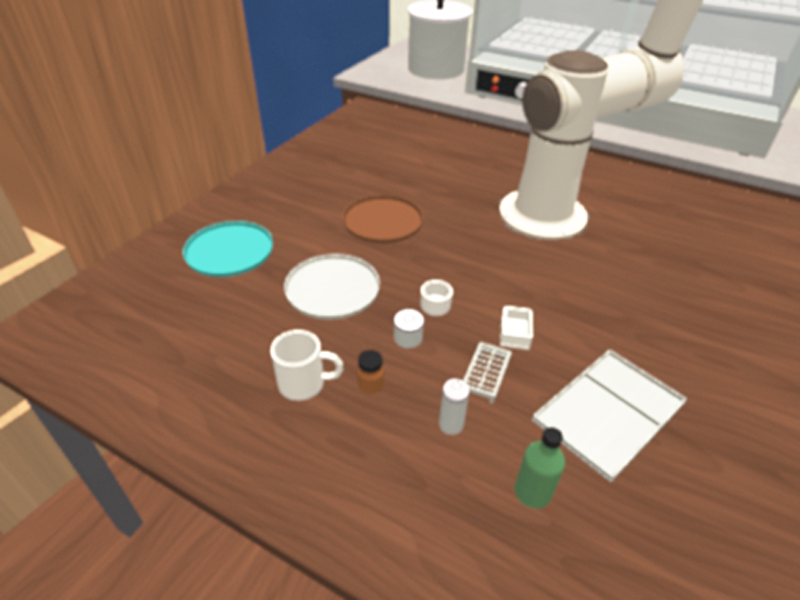

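View pics/top0b.png

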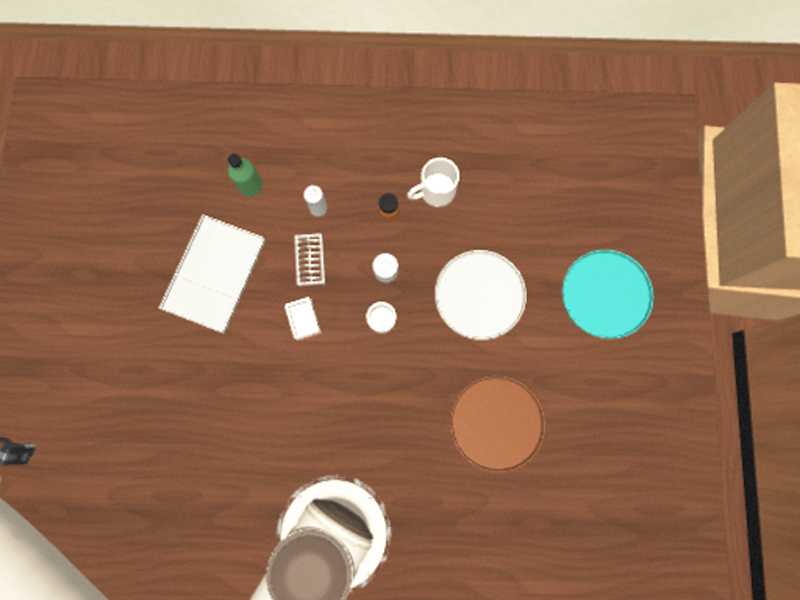

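The scene view (800x600) shows three round trays. The white/stainless one at (332,286) is the one meant, because the ones at (383,218) and (228,248) are brown and turquoise. All the stock pieces are unique: ramekin (436,297), short shaker (408,328), jar (370,370), dish (517,327), rack (488,370), tall shaker (453,407), oblong tray (610,412). Next I'll get yaws and centres, plus a crop to confirm the tray.

Run:
```python
from h import *
z=np.load('top0.npz'); s=np.load('scene0.npz')
def rect(P,lo,hi,zl,zh,n):
    P=P.reshape(-1,3); m=((P[:,:2]>lo)&(P[:,:2]<hi)).all(1)&(P[:,2]>zl)&(P[:,2]<zh)
    r=cv2.minAreaRect(P[m,:2].astype(np.float32)); print(n,m.sum(),np.round(r[0],1),np.round(r[1],1),round(r[2],1),'z99',np.percentile(P[m,2],95).round(1))
for n,P in (('top',z['P']),('scn',s['P'])):
    rect(P,[400,180],[690,400],7,20,n+' obl')
    rect(P,[485,35],[650,125],15,30,n+' rack')
    rect(P,[380,40],[490,130],26,40,n+' dish')
    rect(P,[395,-130],[490,-40],36,48,n+' ramek')
    rect(P,[520,-130],[600,-50],44,58,n+' short')
    rect(P,[670,30],[730,100],75,110,n+' tall')
    rect(P,[660,-130],[730,-60],60,80,n+' jar')
    rect(P,[390,-420],[620,-190],8,20,n+' round')
p=s['p'][160:210,170:260]; cv2.imwrite('pics/c1.png',cv2.resize(p[:,:,::-1],(720,400)))
print(env.camera_model('wrist'))
```

```text
top obl 556 [537.6 281.3] [214.4 267.6] 84.1 z99 17.2
top rack 248 [570.3  76.7] [111.9  58.6] 6.3 z99 28.2
top dish 116 [440.2  84.7] [77.7 53.9] 19.2 z99 38.0
top ramek 81 [445.  -85.2] [59.2 59.9] 70.5 z99 46.0
top short 201 [554.  -89.7] [52.1 50.1] 1.4 z99 56.0
top tall 121 [692.3  66.7] [35.6 37. ] 1.1 z99 102.6
top jar 122 [688.3 -92.5] [41.7 37. ] 1.7 z99 75.3
top round 423 [ 507.4 -308.7] [226.4 215.8] 1.2 z99 17.0
scn obl 539 [538.1 290.7] [150.9 229.3] 70.6 z99 13.9
scn rack 357 [571.3  79.3] [113.1  58.1] 6.3 z99 23.8
scn dish 138 [440.9  86.7] [79.5 51.4] 19.1 z99 33.8
scn ramek 77 [446.2 -81.6] [62.4 56.6] 25.2 z99 41.1
scn short 190 [556.1 -86.8] [52.7 51.7] 36.0 z99 52.0
scn tall 229 [696.9  69.5] [38.6 36.5] 68.7 z99 99.2
scn jar 173 [690.6 -88.6] [39.8 39.1] 67.0 z99 70.2
scn round 204 [ 505.2 -294.2] [196.7 195.5] 38.8 z99 13.4
{'K': array([[341.21891709,   0.        , 256.5049852 ],
       [  0.        , 341.21891709, 192.58564519],
       [  0.        ,   0.        ,   1.        ]]), 'T_tool_cam': array([[ 6.28535151e-04, -9.66089643e-01, -2.58206134e-01,
         6.54298228e+01],
       [ 9.99999735e-01,  7.02365316e-04, -1.93693590e-04,
         8.09105088e-01],
       [ 3.68480404e-04, -2.58205943e-01,  9.66089828e-01,
        -1.73830495e+02],
       [ 0.00000000e+00,  0.00000000e+00,  0.00000000e+00,
         1.00000000e+00]])}
```

View pics/c1.png

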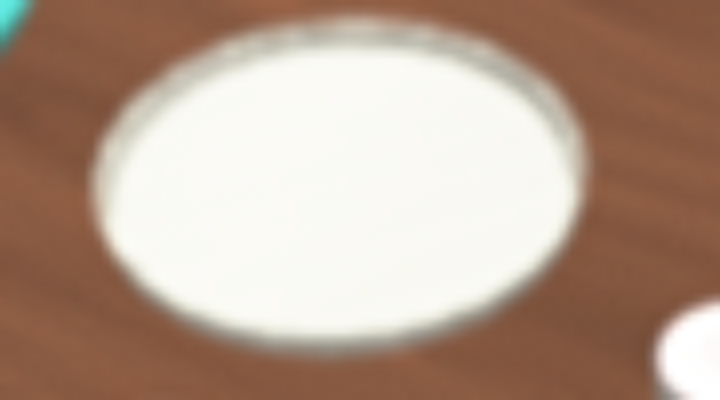

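The crop confirms the white/stainless tray, centred near world (505,-295). I'll write a planning helper and go above the rack.

```bash
cat >> h.py <<'E'
from scipy.spatial.transform import Rotation as Ro
def go(x,y,z,ydir=None):
    "print turn (deg) and shift (m) in tool axes to reach TCP x,y,z with jaws (tool y) along ydir deg, pointing down"
    o=env.get_obs(); R=np.array(o['eef_rot']); p=np.array(o['ee_pos'])
    if ydir is None: Rt=R
    else:
        a=np.radians(ydir); Y=np.array([np.cos(a),np.sin(a),0]); Z=np.array([0,0,-1.]); Rt=np.stack([np.cross(Y,Z),Y,Z],1)
    rv=np.degrees(Ro.from_matrix(R.T@Rt).as_rotvec()); s=R.T@(np.array([x,y,z])-p)/1000
    print('t',round(float(o['time_s']),2),'row',np.round(rv,1).tolist(),np.round(s,4).tolist(),'n',int(np.ceil(max(np.linalg.norm(s)/.0625,np.linalg.norm(rv)/10.7))))
def look(zl,zh,c=None,r=90,name=None):
    "wrist picture: rectangle round the points between heights zl..zh within r of c"
    o=env.get_obs(); p,d=snap('wrist',name); P=cloud('wrist',d,o).reshape(-1,3); P=P[(d>0).ravel()]
    c=np.array(o['ee_pos'][:2] if c is None else c)
    m=(np.linalg.norm(P[:,:2]-c,axis=1)<r)&(P[:,2]>zl)&(P[:,2]<zh); Q=P[m]
    if len(Q)<5: print('few',len(Q)); return
    R=cv2.minAreaRect(Q[:,:2].astype(np.float32)); print('look',m.sum(),'c',np.round(R[0],1),'size',np.round(R[1],1),'ang',round(R[2],1),'z',np.percentile(Q[:,2],[5,50,95]).round(1))
    return o,p,d
E
python3 -c "
from h import *
go(571,79,150,96.3)"
```

```text
t 1.1 row [-0.0, -0.0, -24.2] [-0.5192, -0.3246, 0.0483] n 10
```

move_arm(
  series=[
    [0,0,-24.2,-0.519,-0.325,0.048,-1],
    [0,0,-24.2,-0.519,-0.325,0.048,-1],
    [0,0,-24.2,-0.519,-0.325,0.048,-1],
    [0,0,-24.2,-0.519,-0.325,0.048,-1],
    [0,0,-24.2,-0.519,-0.325,0.048,-1],
    [0,0,-24.2,-0.519,-0.325,0.048,-1],
    [0,0,-24.2,-0.519,-0.325,0.048,-1],
    [0,0,-24.2,-0.519,-0.325,0.048,-1],
  ],
)

```text
time_s: 2.1
ee_pos: [492.0, 172.2, 160.2]
eef_rot: [[-0.994, -0.11, 0.001], [-0.11, 0.994, 0.0], [-0.001, 0.0, -1.0]]
force: [1.1, 1.7, 1.5]
width: 85.3
```

```bash
python3 -c "
from h import *
go(571,79,150,96.3)"
```

```text
t 2.1 row [0.0, 0.1, 0.0] [-0.0683, -0.1014, 0.0103] n 2
```

move_arm(
  series=[
    [0,0,0,-0.068,-0.101,0.01,-1],
    [0,0,0,-0.068,-0.101,0.01,-1],
    [0,0,0,-0.068,-0.101,0.01,-1],
    [0,0,0,-0.068,-0.101,0.01,-1],
  ],
)

```text
time_s: 2.6
ee_pos: [569.1, 81.4, 149.9]
eef_rot: [[-0.994, -0.11, -0.001], [-0.11, 0.994, 0.001], [0.001, 0.001, -1.0]]
force: [-0.3, 1.0, -0.5]
width: 85.1
```

```bash
python3 -c "
from h import *
r=look(13,32,[571,79],85,'w1.png')
go(571,79,8,96.3)"
```

```text
look 3414 c [569.8  79.3] size [110.1  58.1] ang 6.2 z [17.1 21.9 23.2]
t 2.65 row [0.0, -0.0, 0.1] [-0.0019, -0.0032, 0.1421] n 3
```

View pics/w1.png

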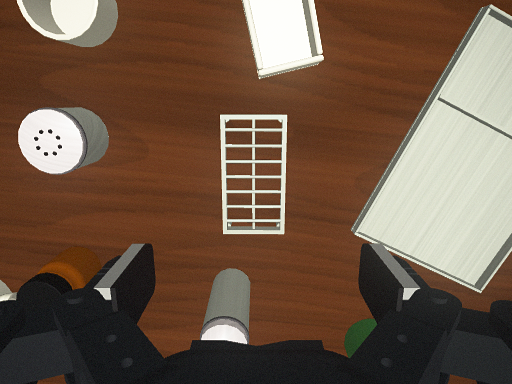

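The view shows the rack at (253,175), clear of its neighbours, and the fit gives exactly 110 x 58 mm. I'll descend now.

move_arm(
  series=[
    [0,0,0,-0.001,-0.002,0.06,-1],
    [0,0,0,-0.001,-0.002,0.105,-1],
    [0,0,0,-0.001,-0.002,0.105,-1],
    [0,0,0,-0.001,-0.002,0.105,-1],
  ],
)

```text
time_s: 3.15
ee_pos: [571.9, 80.0, 47.4]
eef_rot: [[-0.994, -0.112, 0.003], [-0.112, 0.994, -0.0], [-0.003, -0.001, -1.0]]
force: [1.2, -0.3, 1.2]
width: 85.3
```

```bash
python3 -c "
from h import *
go(569.8,79.3,8,96.2)"
```

```text
t 3.15 row [-0.0, 0.2, 0.2] [0.0023, -0.0004, 0.0394] n 1
```

move_arm(
  series=[
    [0,0,0,0.001,0,0.03,-1],
    [0,0,0,0.001,0,0.038,-1],
    [0,0,0,0.001,0,0.038,-1],
    [0,0,0,0.001,0,0.038,1],
    [0,0,0,0.001,0,0.038,1],
    [0,0,0,0.001,0,0.038,1],
    [0,0,0,0.001,0,0.038,1],
    [0,0,0,0.001,0,0.038,1],
  ],
  squeeze=40,
)

```text
time_s: 4.15
ee_pos: [569.6, 79.1, 7.1]
eef_rot: [[-0.994, -0.11, -0.0], [-0.11, 0.994, -0.0], [0.0, -0.0, -1.0]]
force: [-0.0, -0.5, -0.2]
width: -0.3
```

move_arm(
  series=[
    [0,0,0,0,0,0,1],
    [0,0,0,0,0,-0.02,1],
    [0,0,0,0,0,-0.08,1],
    [0,0,0,0,0,-0.08,1],
  ],
)

```text
time_s: 4.65
ee_pos: [574.9, 78.8, 94.5]
eef_rot: [[-0.994, -0.11, 0.013], [-0.111, 0.994, -0.001], [-0.013, -0.002, -1.0]]
force: [-0.2, 0.5, -0.3]
width: 0.1
```

```bash
python3 -c "
from h import *
r=look(7,16,[538,291],145,'w2.png')
go(575,278,88,70.6)"
```

```text
look 2559 c [570.1 226. ] size [226.6 110.1] ang 17.7 z [ 7.6 11.4 12.9]
t 4.7 row [0.0, 0.5, 25.7] [-0.0243, 0.1976, 0.0034] n 4
```

View pics/w2.png

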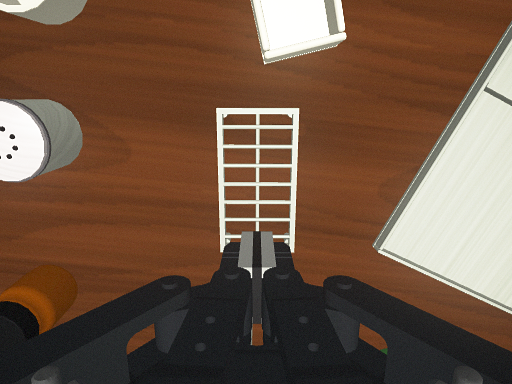

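```bash
python3 -c "
from h import *
r=look(13,32,[571,79],85)
r=look(20,60,[571,79],85)
print(env.get_obs()['width'])"
```

```text
look 4367 c [569.5  79.3] size [109.5  58.2] ang 6.2 z [18.4 21.9 23.1]
look 3731 c [569.6  79.3] size [109.8  58.2] ang 6.2 z [20.8 22.1 23.2]
0.283531039781715
```

The rack is still on the table, centred at (258,180) in the image and unmoved, with the fingers shut above it. The pads were too high at that opening because of the swing-back, so I'll regrip lower.

move_arm(
  series=[
    [0,-0.5,0,0.004,0,0,-1],
    [0,-0.5,0,0.004,0,0,-1],
    [0,-0.5,0,0.004,0,0,-1],
    [0,-0.5,0,0.004,0,0,-1],
    [0,-0.5,0,0.004,0,0.05,-1],
    [0,-0.5,0,0.004,0,0.075,-1],
    [0,-0.5,0,0.004,0,0.075,-0.43],
    [0,-0.5,0,0.004,0,0.075,-0.43],
  ],
)

```text
time_s: 5.8
ee_pos: [566.9, 78.6, 13.4]
eef_rot: [[-0.994, -0.11, 0.011], [-0.11, 0.994, 0.001], [-0.011, -0.0, -1.0]]
force: [-0.2, -0.3, -0.4]
width: 61.1
```

```bash
python3 -c "
from h import *
o,p,d=look(13,32,[571,79],85,'w3.png')
print(o['ee_pos'],o['width'],o['force'])
go(569.7,79.3,2,96.2)"
```

```text
look 10987 c [570.1  79.4] size [111.   58.3] ang 6.2 z [16.  21.8 23. ]
[566.85096225  78.62104878  13.41015021] 61.10140479119899 [-0.24629438 -0.28890232 -0.44473081]
t 5.85 row [-0.0, 0.7, 0.1] [-0.0023, 0.0005, 0.0119] n 1
```

View pics/w3.png

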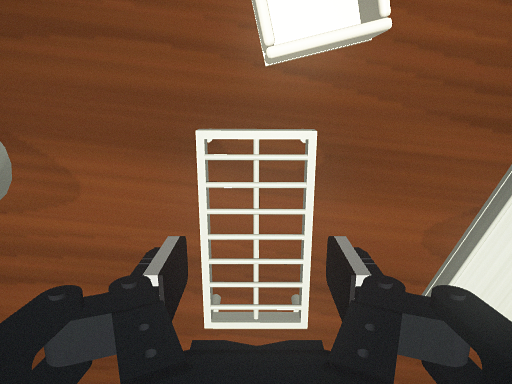

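```bash
python3 -c "
from h import *
o=env.get_obs();p,d=snap('wrist');P=cloud('wrist',d,o)
for rc in [(240,165),(240,180),(275,155),(240,345),(275,360),(240,335),(225,256),(315,256)]: print(rc,P[rc].round(1))"
```

```text
(240, 165) [559.9  41.3  59.1]
(240, 180) [559.4  47.3  58.8]
(275, 155) [559.6  45.3  87.1]
(240, 345) [551.6 113.5  59.7]
(275, 360) [551.9 111.5  87.6]
(240, 335) [552.7 110.   58. ]
(225, 256) [564.9  78.9  18.7]
(315, 256) [619.1  84.9  18.7]
```

```bash
cat >> h.py <<'E'
def tips():
    o=env.get_obs(); p,d=snap('wrist'); P=cloud('wrist',d,o); R=np.array(o['eef_rot'])
    Q=(P-np.array(o['ee_pos']))@R   # tool coords
    m=(d>0)&(np.abs(Q[...,0])<14)&(np.abs(Q[...,1])<60)&(d<165)
    for s in (-1,1):
        k=m&(Q[...,1]*s>0); q=Q[k]
        if len(q): print('side',s,k.sum(),'tool z max/pcts',np.percentile(q[:,2],[50,90,99,100]).round(1),'x',np.percentile(q[:,0],[5,95]).round(1),'inner y',np.percentile(q[:,1]*s,[1,50]).round(1))
    print('ee',np.round(o['ee_pos'],1),'w',round(float(o['width']),1)); return p,d,Q
E
python3 -c "
from h import *
tips()"
```

```text
side -1 15014 tool z max/pcts [-92.7 -63.4 -42.1 -35.9] x [-7.6 12.3] inner y [ 0.9 45.5]
side 1 14798 tool z max/pcts [-92.7 -63.1 -42.1 -36.5] x [-7.5 12.4] inner y [ 0.7 45.5]
ee [567.3  78.6  13.9] w 61.4
```

move_arm(
  series=[
    [0,0,0,0,0,-0.06,-0.43],
    [0,0,0,0,0,-0.06,1],
    [0,0,0,0,0,-0.06,1],
    [0,0,0,0,0,-0.06,1],
    [0,0,0,0,0,-0.06,1],
    [0,0,0,0,0,-0.06,1],
    [0,0,0,0,0,-0.06,1],
  ],
)

```text
time_s: 6.82
ee_pos: [565.0, 78.6, 71.8]
eef_rot: [[-0.994, -0.11, 0.008], [-0.11, 0.994, 0.001], [-0.008, 0.0, -1.0]]
force: [0.2, 0.2, -0.7]
width: -0.3
```

```bash
python3 -c "
from h import *
tips()
go(569.7,79.3,2,96.2)"
```

```text
side -1 16337 tool z max/pcts [-99.8 -77.3 -42.8 -34.4] x [-7.1 12.5] inner y [ 0.4 32.5]
side 1 16951 tool z max/pcts [-99.5 -74.5 -42.2 -34.7] x [-7.1 12.5] inner y [ 0.3 33.4]
ee [565.   78.6  71.8] w -0.3
t 6.88 row [0.0, 0.5, 0.1] [-0.0041, 0.0002, 0.0699] n 2
```

The wrist depth shows the real fingertips about 35 mm behind the reported TCP. That matches the missed grasp: at TCP z=7 the tips were at about 42 mm, above the rack. From now on I'll use tip height ≈ TCP z + 36 and descend in steps while watching the force.

move_arm(
  series=[
    [0,0,0,-0.004,0,0,-1],
    [0,0,0,-0.004,0,0,-1],
    [0,0,0,-0.004,0,0,-1],
    [0,0,0,-0.004,0,0,-1],
    [0,0,0,-0.004,0,0.05,-1],
    [0,0,0,-0.004,0,0.085,-0.6],
    [0,0,0,-0.004,0,0.085,-0.6],
    [0,0,0,-0.004,0,0.085,-0.6],
  ],
)

```text
time_s: 7.88
ee_pos: [571.2, 79.1, -11.3]
eef_rot: [[-0.994, -0.11, 0.011], [-0.11, 0.994, 0.001], [-0.011, -0.0, -1.0]]
force: [0.1, -0.4, 1.2]
width: 68.2
```

```bash
python3 -c "
from h import *
p,d,Q=tips()
cv2.imwrite('pics/w4.png',p[:,:,::-1]); print(env.get_obs()['force'])
go(569.7,79.3,-28,96.2)"
```

```text
side -1 15664 tool z max/pcts [-92.5 -39.8 -30.3 -23.2] x [-8.6 12.3] inner y [ 0.5 40.4]
side 1 15422 tool z max/pcts [-92.3 -34.1 -30.1 -22.5] x [-8.8 12.3] inner y [ 0.5 40. ]
ee [571.2  79.1 -11.3] w 68.2
[0.15247825 0.32624213 1.31758145]
t 7.92 row [-0.0, 0.7, 0.1] [0.0022, 0.0005, 0.0172] n 1
```

View pics/w4.png

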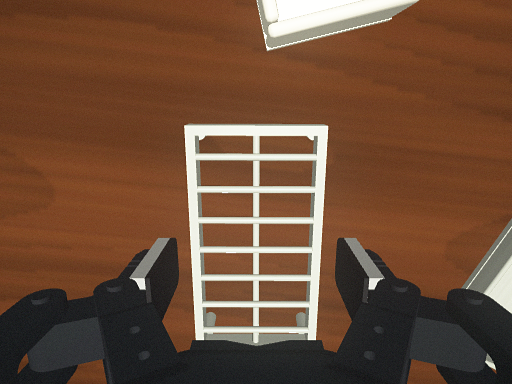

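move_arm(
  series=[
    [0,0.6,0,0.001,0,0.008,-0.6],
    [0,0.6,0,0.001,0,0.014,-0.6],
    [0,0.6,0,0.001,0,0.017,-0.6],
    [0,0.6,0,0.001,0,0.017,-0.6],
  ],
)

```text
time_s: 8.43
ee_pos: [568.7, 79.1, -30.3]
eef_rot: [[-0.994, -0.11, -0.003], [-0.11, 0.994, -0.0], [0.003, 0.0, -1.0]]
force: [-0.3, 0.3, -0.4]
width: 68.4
```

move_arm(
  series=[
    [0,0,0,0,0,0,1],
    [0,0,0,0,0,0,1],
    [0,0,0,0,0,0,1],
    [0,0,0,0,0,0,1],
  ],
  squeeze=40,
)

```text
time_s: 8.93
ee_pos: [569.4, 79.0, -29.6]
eef_rot: [[-0.994, -0.11, -0.001], [-0.11, 0.994, -0.0], [0.001, -0.0, -1.0]]
force: [-0.3, 0.4, 1.6]
width: 56.7
```

Gripped at 57 mm. Lifting.

move_arm(
  series=[
    [0,0,0,0,0,-0.02,1],
    [0,0,0,0,0,-0.07,1],
    [0,0,0,0,0,-0.1,1],
    [0,0,0,0,0,-0.1,1],
  ],
)

```text
time_s: 9.43
ee_pos: [571.9, 78.9, 74.1]
eef_rot: [[-0.994, -0.11, 0.005], [-0.11, 0.994, -0.001], [-0.005, -0.001, -1.0]]
force: [0.3, -0.1, -1.8]
width: 56.9
```

```bash
python3 -c "
from h import *
print(env.get_obs()['width'])
go(575,278,70,70.6)"
```

```text
56.89661492166098
t 9.43 row [-0.0, 0.3, 25.7] [-0.025, 0.1975, 0.004] n 4
```

move_arm(
  series=[
    [0,0,25.7,-0.025,0.1975,0.004,1],
    [0,0,25.7,-0.025,0.1975,0.004,1],
    [0,0,25.7,-0.025,0.1975,0.004,1],
    [0,0,25.7,-0.025,0.1975,0.004,1],
    [0,0,25.7,-0.025,0.1975,0.004,1],
    [0,0,25.7,-0.025,0.1975,0.004,1],
  ],
)

```text
time_s: 10.18
ee_pos: [572.0, 276.6, 65.4]
eef_rot: [[-0.943, 0.332, -0.003], [0.332, 0.943, -0.001], [0.002, -0.002, -1.0]]
force: [0.4, -0.8, -0.1]
width: 56.8
```

```bash
python3 -c "
from h import *
o,p,d=look(6,16,[538,291],145,'w5.png')
r=look(90,140,None,75)
P=cloud('wrist',d,o).reshape(-1,3); np.save('w5P.npy',P)
print(o['ee_pos'],o['width'])
c=np.array([538.1,290.7]);a=np.radians(-19.4);R=np.array([[np.cos(a),np.sin(a)],[-np.sin(a),np.cos(a)]])
L=(P[:,:2]-c)@R.T; m=(P[:,2]>8)&(P[:,2]<16)&(abs(L[:,0])<125)&(abs(L[:,1])<85)
L=L[m]
for n,k in (('x+',L[:,0]>100),('x-',L[:,0]<-100),('rib',abs(L[:,0]+33)<12),('y+',L[:,1]>65),('y-',L[:,1]<-65)):
    k=k&((abs(L[:,1])<60) if n[0]!='y' else (abs(L[:,0])<95))
    q=L[k]
    if len(q)>20:
        i=0 if n[0]!='y' else 1; f=np.polyfit(q[:,1-i],q[:,i],1); print(n,len(q),np.percentile(q[:,i],[5,50,95]).round(1),'slope deg',np.degrees(f[0]).round(2),'at0',f[1].round(1))
"
```

```text
look 5500 c [548.4 286.9] size [150.7 200.5] ang 70.7 z [ 6.9 11.6 13.1]
look 18748 c [570.2 278.1] size [ 84.8 104.4] ang 70.6 z [111.3 117.2 135.3]
[571.96366635 276.57959862  65.36457756] 56.800442580049534
x+ 596 [107.9 108.7 110.4] slope deg -0.07 at0 108.9
rib 1040 [-36.6 -35.3 -33.6] slope deg -0.21 at0 -35.1
y+ 1548 [71.7 72.7 74.6] slope deg 0.14 at0 72.9
y- 1539 [-74.6 -72.6 -71.6] slope deg -0.04 at0 -72.7
```

View pics/w5.png

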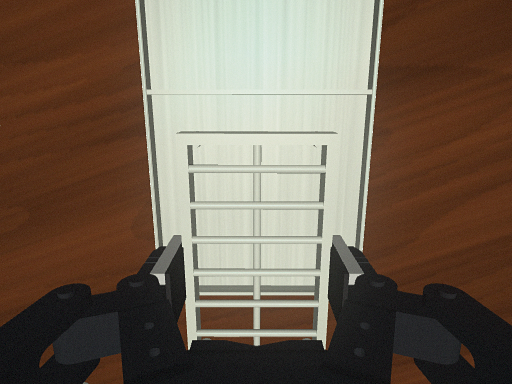

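The view shows the tray, with the rib at row 92, and the rack held level and centred on the tray's axis. The tray centre comes out at (536.5,291.3) with yaw -19.4°, which puts the large compartment's centre at (573.3,278.3).

```bash
python3 -c "
from h import *
go(573.3,278.3,-20,70.6)"
```

```text
t 10.28 row [-0.1, -0.1, -0.1] [-0.0004, 0.0022, 0.0858] n 2
```

move_arm(
  series=[
    [0,0,0,0,0.002,0.04,1],
    [0,0,0,0,0.002,0.075,1],
    [0,0,0,0,0.002,0.085,1],
    [0,0,0,0,0.002,0.085,1],
    [0,0,0,0,0.002,0.085,1],
  ],
)

```text
time_s: 10.9
ee_pos: [574.5, 280.1, -16.9]
eef_rot: [[-0.943, 0.332, 0.002], [0.332, 0.943, 0.001], [-0.001, 0.001, -1.0]]
force: [0.2, 0.5, -1.1]
width: 56.8
```

```bash
python3 -c "
from h import *
go(573.3,278.3,-26.5,70.6);print(env.get_obs()['force'])"
```

```text
t 10.9 row [0.1, 0.1, 0.0] [0.0005, -0.0021, 0.0096] n 1
[ 0.22937256  0.46438477 -1.13266404]
```

move_arm(
  series=[
    [0,0,0,0,-0.001,0.004,1],
    [0,0,0,0,-0.001,0.007,1],
    [0,0,0,0,-0.001,0.0085,1],
    [0,0,0,0,-0.001,0.0085,1],
    [0,0,0,0,-0.001,0.0085,1],
  ],
)

```text
time_s: 11.52
ee_pos: [572.5, 279.1, -26.6]
eef_rot: [[-0.943, 0.331, -0.002], [0.331, 0.943, -0.0], [0.002, -0.001, -1.0]]
force: [-2.5, -1.4, 5.9]
width: 57.3
```

Contact at 6 N, so it's seated. Releasing and retreating.

move_arm(
  series=[
    [0,0,0,0,0,0,-0.6],
    [0,0,0,0,0,0,-0.6],
    [0,0,0,0,0,0,-0.6],
    [0,0,0,0,0,-0.03,-0.6],
    [0,0,0,0,0,-0.09,-1],
    [0,0,0,0,0,-0.13,-1],
    [0,0,0,0,0,-0.13,-1],
  ],
)

```text
time_s: 12.4
ee_pos: [575.9, 280.0, 107.5]
eef_rot: [[-0.943, 0.331, 0.007], [0.331, 0.943, 0.002], [-0.006, 0.004, -1.0]]
force: [-0.1, -0.3, -0.3]
width: 85.2
```

```bash
python3 -c "
from h import *
look(19,40,[573,278],80,'w6.png')
go(441,87,110,109.1)"
```

```text
look 4530 c [573.2 279.7] size [ 58.3 109.9] ang 70.6 z [21.4 24.8 26.1]
t 12.45 row [0.0, 0.1, -38.5] [0.0617, -0.2256, -0.0059] n 4
```

The rack is flat at (573.2,279.7), with its top at 26-27 mm and yaw -19.4°. Dish next.

move_arm(
  series=[
    [0,0,38.5,0.062,-0.2255,-0.006,-1],
    [0,0,38.5,0.062,-0.2255,-0.006,-1],
    [0,0,38.5,0.062,-0.2255,-0.006,-1],
    [0,0,38.5,0.062,-0.2255,-0.006,-1],
    [0,0,38.5,0.062,-0.2255,-0.006,-1],
    [0,0,38.5,0.062,-0.2255,-0.006,-1],
  ],
)

```text
time_s: 13.2
ee_pos: [439.0, 87.1, 108.0]
eef_rot: [[-0.532, 0.847, -0.003], [0.847, 0.532, 0.0], [0.002, -0.002, -1.0]]
force: [0.5, 0.2, -0.2]
width: 85.4
```

```bash
python3 -c "
from h import *
look(20,45,[441,87],60,'w7.png')
go(441,87,-10,109.1)"
```

```text
look 2677 c [439.3  87.6] size [76.  54.2] ang 19.3 z [22.1 31.4 32.9]
t 13.25 row [-0.0, -0.2, -76.9] [-0.0014, 0.0014, 0.1182] n 8
```

I typed the turn with the wrong sign, which did no harm at this height. Turning back by -77°.

move_arm(
  series=[
    [0,0,-77,0,0.001,0,-1],
    [0,0,-77,0,0.001,0,-1],
    [0,0,-77,0,0.001,0,-1],
    [0,0,-77,0,0.001,0,-1],
    [0,0,-77,0,0.001,0,-1],
    [0,0,-77,0,0.001,0,-1],
    [0,0,-77,0,0.001,0,-1],
    [0,0,-77,0,0.001,0,-1],
  ],
)

```text
time_s: 14.25
ee_pos: [440.5, 88.2, 108.5]
eef_rot: [[-0.944, -0.329, -0.002], [-0.329, 0.944, -0.0], [0.002, 0.001, -1.0]]
force: [-0.2, -0.1, -1.0]
width: 85.0
```

```bash
python3 -c "
from h import *
go(439.3,87.6,-26,109.3)"
```

```text
t 14.25 row [0.0, -0.1, -0.1] [0.001, -0.0003, 0.1345] n 3
```

move_arm(
  series=[
    [0,0,0,0.001,0,0.06,-1],
    [0,0,0,0.001,0,0.11,-1],
    [0,0,0,0.001,0,0.1335,-1],
    [0,0,0,0.001,0,0.1335,-1],
    [0,0,0,0.001,0,0.1335,-1],
  ],
)

```text
time_s: 14.88
ee_pos: [440.4, 87.2, -23.6]
eef_rot: [[-0.945, -0.327, 0.0], [-0.327, 0.945, -0.0], [-0.0, -0.0, -1.0]]
force: [0.4, 0.1, -0.4]
width: 85.3
```

move_arm(
  series=[
    [0,0,0,0,0,0,0],
    [0,0,0,0,0,0,1],
    [0,0,0,0,0,0,1],
    [0,0,0,0,0,0,1],
    [0,0,0,0,0,0,1],
  ],
  squeeze=40,
)

```text
time_s: 15.5
ee_pos: [440.3, 87.0, -23.4]
eef_rot: [[-0.945, -0.328, 0.001], [-0.328, 0.945, -0.0], [-0.0, -0.001, -1.0]]
force: [-1.5, 0.4, 5.3]
width: 53.1
```

move_arm(
  series=[
    [0,0,0,0,0,-0.02,1],
    [0,0,0,0,0,-0.07,1],
    [0,0,0,0,0,-0.11,1],
    [0,0,0,0,0,-0.11,1],
  ],
)

```text
time_s: 16.0
ee_pos: [442.1, 86.9, 88.6]
eef_rot: [[-0.945, -0.328, 0.006], [-0.328, 0.945, -0.001], [-0.005, -0.003, -1.0]]
force: [1.0, -0.3, -2.6]
width: 53.3
```

```bash
python3 -c "
from h import *
go(573.9,279.4,75,70.6)"
```

```text
t 16.0 row [-0.0, 0.3, 38.5] [-0.1875, 0.1387, 0.0143] n 4
```

move_arm(
  series=[
    [0,0,38.5,-0.1875,0.139,0.012,1],
    [0,0,38.5,-0.1875,0.139,0.012,1],
    [0,0,38.5,-0.1875,0.139,0.012,1],
    [0,0,38.5,-0.1875,0.139,0.012,1],
    [0,0,38.5,-0.1875,0.139,0.012,1],
    [0,0,38.5,-0.1875,0.139,0.012,1],
    [0,0,38.5,-0.1875,0.139,0.012,1],
  ],
)

```text
time_s: 16.88
ee_pos: [569.9, 278.7, 72.5]
eef_rot: [[-0.943, 0.332, -0.003], [0.332, 0.943, -0.001], [0.003, -0.002, -1.0]]
force: [-0.2, -0.0, -1.0]
width: 53.1
```

```bash
python3 -c "
from h import *
o,p,d=look(19,30,[573,279],65,'w8.png')
go(573.9,279.4,12,70.6)"
```

```text
look 1504 c [533.1 293.9] size [58.1 25.1] ang 70.3 z [21.7 25.  26.2]
t 16.93 row [-0.1, -0.1, -0.0] [-0.0034, 0.0019, 0.0609] n 1
```

View pics/w8.png

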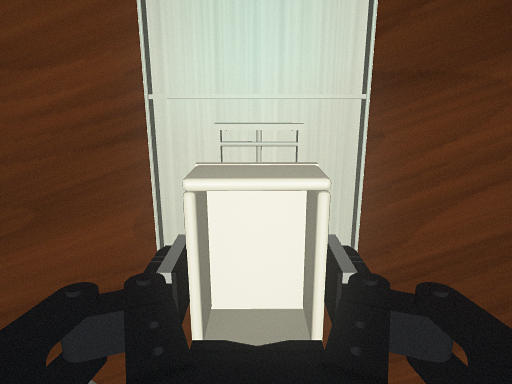

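The dish is held upright over the rack and aligned with it. Lowering slowly.

move_arm(
  series=[
    [0,0,0,-0.002,0.001,0.03,1],
    [0,0,0,-0.002,0.001,0.055,1],
    [0,0,0,-0.002,0.001,0.061,1],
    [0,0,0,-0.002,0.001,0.061,1],
    [0,0,0,-0.002,0.001,0.061,1],
    [0,0,0,-0.002,0.001,0.061,1],
  ],
)

```text
time_s: 17.68
ee_pos: [573.9, 280.4, 13.4]
eef_rot: [[-0.943, 0.332, 0.0], [0.332, 0.943, 0.0], [-0.0, 0.0, -1.0]]
force: [0.7, -0.9, -2.1]
width: 53.6
```

```bash
python3 -c "
from h import *
go(573.9,279.4,3.5,70.6);print(env.get_obs()['force'])"
```

```text
t 17.68 row [0.0, 0.0, 0.0] [-0.0004, -0.0009, 0.0099] n 1
[ 0.67307013 -0.93415697 -2.11335642]
```

move_arm(
  series=[
    [0,0,0,0,-0.001,0.003,1],
    [0,0,0,0,-0.001,0.006,1],
    [0,0,0,0,-0.001,0.008,1],
    [0,0,0,0,-0.001,0.009,1],
    [0,0,0,0,-0.001,0.0095,1],
    [0,0,0,0,-0.001,0.0095,1],
  ],
)

```text
time_s: 18.42
ee_pos: [572.4, 279.2, 3.6]
eef_rot: [[-0.943, 0.331, -0.002], [0.331, 0.943, -0.001], [0.002, -0.001, -1.0]]
force: [-4.6, -1.6, 5.3]
width: 52.8
```

move_arm(
  series=[
    [0,0,0,0,0,0,-0.6],
    [0,0,0,0,0,0,-0.6],
    [0,0,0,0,0,0,-0.6],
    [0,0,0,0,0,-0.03,-0.6],
    [0,0,0,0,0,-0.09,-1],
    [0,0,0,0,0,-0.13,-1],
    [0,0,0,0,0,-0.13,-1],
    [0,0,0,0,0,-0.13,-1],
  ],
)

```text
time_s: 19.42
ee_pos: [572.3, 279.0, 131.7]
eef_rot: [[-0.943, 0.332, -0.003], [0.332, 0.943, -0.001], [0.003, -0.002, -1.0]]
force: [-0.3, -0.4, -1.6]
width: 85.4
```

```bash
python3 -c "
from h import *
o,p,d=look(45,80,[573,279],60,'w9.png')
look(19,30,[573,279],70)
go(695,70,140,90)"
```

```text
look 2699 c [571.3 280.5] size [54.1 75.4] ang 71.0 z [47.1 58.4 59.9]
look 2786 c [573.3 279.7] size [ 58.  110.1] ang 70.6 z [23.6 28.9 29.9]
t 19.52 row [-0.1, -0.3, -19.4] [-0.1857, -0.1561, -0.01] n 4
```

View pics/w9.png

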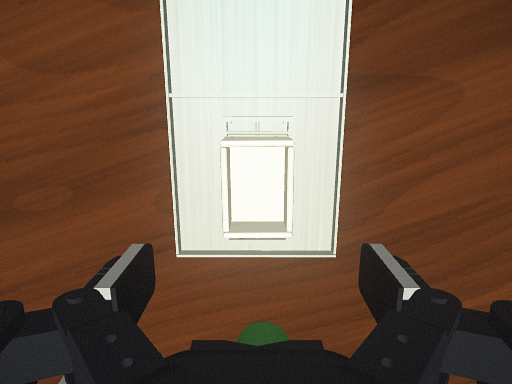

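The dish is seated within 2 mm of the rack's middle, with its rim at 60 mm. Next the tall shaker.

move_arm(
  series=[
    [0,0,-19.4,-0.186,-0.156,-0.01,-1],
    [0,0,-19.4,-0.186,-0.156,-0.01,-1],
    [0,0,-19.4,-0.186,-0.156,-0.01,-1],
    [0,0,-19.4,-0.186,-0.156,-0.01,-1],
    [0,0,-19.4,-0.186,-0.156,-0.01,-1],
    [0,0,-19.4,-0.186,-0.156,-0.01,-1],
    [0,0,-19.4,-0.186,-0.156,-0.01,-1],
  ],
)

```text
time_s: 20.4
ee_pos: [695.6, 71.9, 141.5]
eef_rot: [[-1.0, -0.002, -0.003], [-0.002, 1.0, 0.0], [0.003, 0.0, -1.0]]
force: [1.2, -0.5, 0.2]
width: 85.3
```

```bash
python3 -c "
from h import *
o=env.get_obs()
look(80,110,[696,69],45,'w10.png')
look(20,70,[696,69],45)
go(696,69.5,40)"
```

```text
look 2599 c [693.   69.4] size [39.3 39. ] ang 40.8 z [84.2 95.4 98.9]
look 405 c [680.2  70.8] size [37.  12.3] ang 83.6 z [23.5 48.2 67.8]
t 20.5 row [0.0, 0.0, 0.0] [-0.0003, -0.0023, 0.1021] n 2
```

move_arm(
  series=[
    [0,0,0,0.002,-0.002,0.05,-1],
    [0,0,0,0.002,-0.002,0.1,-1],
    [0,0,0,0.002,-0.002,0.131,-1],
    [0,0,0,0.002,-0.002,0.131,-1],
    [0,0,0,0.002,-0.002,0.131,-1],
  ],
)

```text
time_s: 21.12
ee_pos: [695.6, 68.8, 13.5]
eef_rot: [[-1.0, -0.001, 0.001], [-0.001, 1.0, -0.0], [-0.001, -0.0, -1.0]]
force: [0.5, -0.2, 0.4]
width: 85.1
```

move_arm(
  series=[
    [0,0,0,0,0,0,0],
    [0,0,0,0,0,0,1],
    [0,0,0,0,0,0,1],
    [0,0,0,0,0,0,1],
    [0,0,0,0,0,0,1],
    [0,0,0,0,0,0,1],
  ],
  squeeze=40,
)

```text
time_s: 21.88
ee_pos: [695.2, 68.4, 12.6]
eef_rot: [[-1.0, -0.001, 0.0], [-0.001, 1.0, -0.0], [-0.0, -0.0, -1.0]]
force: [-1.3, 0.1, 5.7]
width: 39.4
```

move_arm(
  series=[
    [0,0,0,0,0,-0.03,1],
    [0,0,0,0,0,-0.09,1],
    [0,0,0,0,0,-0.12,1],
    [0,0,0,0,0,-0.12,1],
  ],
)

```text
time_s: 22.38
ee_pos: [696.5, 68.1, 134.6]
eef_rot: [[-1.0, -0.001, 0.004], [-0.001, 1.0, -0.001], [-0.004, -0.001, -1.0]]
force: [-0.8, 0.1, -1.6]
width: 39.0
```

```bash
python3 -c "
from h import *
print(env.get_obs()['width']);go(468.5,315.4,130,70.6)"
```

```text
39.00635125939243
t 22.38 row [-0.0, 0.2, 19.4] [0.2279, 0.2474, 0.0035] n 6
```

move_arm(
  series=[
    [0,0,19.4,0.228,0.2475,0.002,1],
    [0,0,19.4,0.228,0.2475,0.002,1],
    [0,0,19.4,0.228,0.2475,0.002,1],
    [0,0,19.4,0.228,0.2475,0.002,1],
    [0,0,19.4,0.228,0.2475,0.002,1],
    [0,0,19.4,0.228,0.2475,0.002,1],
    [0,0,19.4,0.228,0.2475,0.002,1],
    [0,0,19.4,0.228,0.2475,0.002,1],
  ],
)

```text
time_s: 23.38
ee_pos: [466.2, 314.8, 128.3]
eef_rot: [[-0.943, 0.332, -0.004], [0.332, 0.943, -0.001], [0.003, -0.003, -1.0]]
force: [0.4, -0.9, -1.4]
width: 39.5
```

```bash
python3 -c "
from h import *
go(468.5,315.4,22,70.6)"
```

```text
t 23.38 row [-0.1, -0.2, 0.0] [-0.0022, 0.0016, 0.1063] n 2
```

move_arm(
  series=[
    [0,0,0,-0.001,0.001,0.05,1],
    [0,0,0,-0.001,0.001,0.09,1],
    [0,0,0,-0.001,0.001,0.106,1],
    [0,0,0,-0.001,0.001,0.106,1],
    [0,0,0,-0.001,0.001,0.106,1],
    [0,0,0,-0.001,0.001,0.106,1],
  ],
)

```text
time_s: 24.12
ee_pos: [469.0, 316.8, 25.6]
eef_rot: [[-0.943, 0.332, 0.001], [0.332, 0.943, 0.001], [-0.001, 0.001, -1.0]]
force: [0.6, 0.3, -0.8]
width: 38.8
```

```bash
python3 -c "
from h import *
go(468.5,315.4,15,70.6);print(env.get_obs()['force'])"
```

```text
t 24.12 row [0.1, 0.1, 0.0] [0.0, -0.0015, 0.0106] n 1
[ 0.60270058  0.31090598 -0.81105684]
```

move_arm(
  series=[
    [0,0,0,0,-0.001,0.004,1],
    [0,0,0,0,-0.001,0.007,1],
    [0,0,0,0,-0.001,0.009,1],
    [0,0,0,0,-0.001,0.0102,1],
    [0,0,0,0,-0.001,0.0102,1],
    [0,0,0,0,-0.001,0.0102,1],
  ],
)

```text
time_s: 24.88
ee_pos: [467.2, 315.4, 15.6]
eef_rot: [[-0.944, 0.331, -0.002], [0.331, 0.944, -0.001], [0.002, -0.002, -1.0]]
force: [-6.5, -4.0, 16.0]
width: 38.9
```

move_arm(
  series=[
    [0,0,0,0,0,-0.001,1],
    [0,0,0,0,0,-0.001,-0.4],
    [0,0,0,0,0,-0.001,-0.4],
    [0,0,0,0,0,-0.001,-1],
    [0,0,0,0,0,-0.03,-1],
    [0,0,0,0,0,-0.09,-1],
    [0,0,0,0,0,-0.13,-1],
    [0,0,0,0,0,-0.13,-1],
  ],
)

```text
time_s: 25.88
ee_pos: [470.2, 316.6, 147.9]
eef_rot: [[-0.943, 0.331, 0.006], [0.332, 0.943, 0.003], [-0.005, 0.005, -1.0]]
force: [-0.4, 0.2, -1.0]
width: 85.7
```

```bash
python3 -c "
from h import *
look(80,115,[468,315],45,'w11.png')
look(45,80,[573,279],60)
go(446,-82,140,0)"
```

```text
look 2555 c [465.3 316.7] size [38.8 39.7] ang 19.3 z [ 87.1  98.4 101.9]
look 2215 c [570.8 280.8] size [54.2 76.1] ang 70.9 z [46.6 57.6 59.7]
t 25.98 row [-0.1, -0.1, 70.6] [-0.1117, -0.3819, 0.0034] n 7
```

The tall shaker stands upright at (465,317), top at 102 mm. Next the ramekin.

move_arm(
  series=[
    [0,0,70.6,-0.112,-0.382,0.003,-1],
    [0,0,70.6,-0.112,-0.382,0.003,-1],
    [0,0,70.6,-0.112,-0.382,0.003,-1],
    [0,0,70.6,-0.112,-0.382,0.003,-1],
    [0,0,70.6,-0.112,-0.382,0.003,-1],
    [0,0,70.6,-0.112,-0.382,0.003,-1],
    [0,0,70.6,-0.112,-0.382,0.003,-1],
    [0,0,70.6,-0.112,-0.382,0.003,-1],
  ],
)

```text
time_s: 26.98
ee_pos: [445.1, -83.0, 138.9]
eef_rot: [[0.002, 1.0, -0.005], [1.0, -0.002, 0.001], [0.001, -0.005, -1.0]]
force: [0.7, -0.1, -0.3]
width: 85.2
```

move_arm(
  series=[
    [0,0,0,0,0,0.005,-1],
    [0,0,0,0,0,0.005,-1],
    [0,0,0,0,0,0.005,-1],
  ],
)

```text
time_s: 27.35
ee_pos: [446.3, -81.2, 135.4]
eef_rot: [[-0.003, 1.0, -0.002], [1.0, 0.003, 0.0], [0.0, -0.002, -1.0]]
force: [-0.3, -0.3, -0.5]
width: 85.6
```

```bash
python3 -c "
from h import *
look(30,50,[446,-82],50,'w12.png')
go(446,-82,-24,0)"
```

```text
look 1503 c [444.8 -81.7] size [60.8 60.9] ang 59.7 z [32.1 39.8 41.1]
t 27.4 row [-0.1, 0.0, 0.1] [-0.0006, -0.0001, 0.1596] n 3
```

move_arm(
  series=[
    [0,0,0,-0.0005,-0.001,0.06,-1],
    [0,0,0,-0.0005,-0.001,0.12,-1],
    [0,0,0,-0.0005,-0.001,0.145,-1],
    [0,0,0,-0.0005,-0.001,0.159,-1],
    [0,0,0,-0.0005,-0.001,0.159,-1],
    [0,0,0,-0.0005,-0.001,0.159,-1],
  ],
)

```text
time_s: 28.15
ee_pos: [446.5, -83.3, -21.9]
eef_rot: [[-0.001, 1.0, 0.001], [1.0, 0.001, -0.001], [-0.001, 0.001, -1.0]]
force: [0.6, 0.1, 0.4]
width: 85.2
```

move_arm(
  series=[
    [0,0,0,0,0,0,0],
    [0,0,0,0,0,0,1],
    [0,0,0,0,0,0,1],
    [0,0,0,0,0,0,1],
    [0,0,0,0,0,0,1],
  ],
  squeeze=40,
)

```text
time_s: 28.78
ee_pos: [446.1, -83.1, -21.9]
eef_rot: [[-0.001, 1.0, -0.0], [1.0, 0.001, -0.001], [-0.001, -0.0, -1.0]]
force: [-2.7, 0.5, 7.3]
width: 59.4
```

move_arm(
  series=[
    [0,0,0,0,0,-0.02,1],
    [0,0,0,0,0,-0.07,1],
    [0,0,0,0,0,-0.11,1],
    [0,0,0,0,0,-0.11,1],
  ],
)

```text
time_s: 29.28
ee_pos: [448.1, -84.0, 90.4]
eef_rot: [[-0.001, 1.0, 0.006], [1.0, 0.001, -0.004], [-0.004, 0.006, -1.0]]
force: [0.6, 0.2, -1.2]
width: 59.4
```

```bash
python3 -c "
from h import *
go(504,-255,80,0)"
```

```text
t 29.27 row [0.3, 0.2, 0.0] [-0.171, 0.0557, 0.0113] n 3
```

move_arm(
  series=[
    [0,0,0,-0.171,0.056,0.01,1],
    [0,0,0,-0.171,0.056,0.01,1],
    [0,0,0,-0.171,0.056,0.01,1],
    [0,0,0,-0.171,0.056,0.01,1],
    [0,0,0,-0.171,0.056,0.01,1],
    [0,0,0,-0.171,0.056,0.01,1],
  ],
)

```text
time_s: 30.02
ee_pos: [500.7, -252.0, 75.9]
eef_rot: [[-0.002, 1.0, -0.003], [1.0, 0.002, 0.001], [0.001, -0.003, -1.0]]
force: [-0.2, -1.5, -1.6]
width: 59.4
```

```bash
python3 -c "
from h import *
o,p,d=look(7,16,[505,-295],110,'w13.png')
P=cloud('wrist',d,o).reshape(-1,3); r=np.hypot(P[:,0]-505,P[:,1]+295); Q=P[(r>88)&(r<106)&(P[:,2]>9)&(P[:,2]<16)]
A=np.c_[2*Q[:,:2],np.ones(len(Q))]; s=np.linalg.lstsq(A,(Q[:,:2]**2).sum(1),rcond=None)[0]; print('round centre',s[:2],np.sqrt(s[2]+s[:2]@s[:2]),len(Q))
go(504,-255,-10,0)"
```

```text
look 3216 c [ 504.1 -287. ] size [180.5 196.9] ang 89.5 z [ 7.6 11.5 13.1]
round centre [ 504.00026252 -294.34429554] 96.20013259015862 2673
t 30.07 row [-0.1, -0.0, 0.1] [-0.0029, 0.0033, 0.0862] n 2
```

View pics/w13.png

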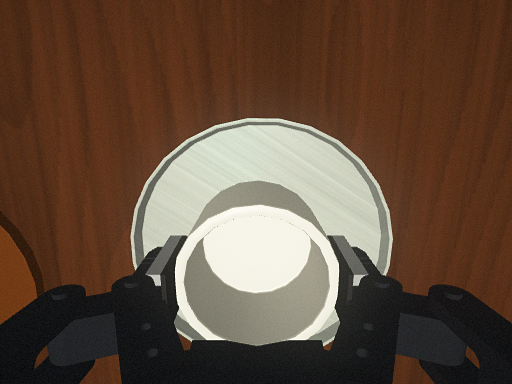

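The ramekin is held upright over the stainless tray, whose centre is (504,-294).

move_arm(
  series=[
    [0,0,0,-0.002,0.002,0.045,1],
    [0,0,0,-0.002,0.002,0.075,1],
    [0,0,0,-0.002,0.002,0.086,1],
    [0,0,0,-0.002,0.002,0.086,1],
    [0,0,0,-0.002,0.002,0.086,1],
    [0,0,0,-0.002,0.002,0.086,1],
  ],
)

```text
time_s: 30.82
ee_pos: [504.2, -256.4, -7.9]
eef_rot: [[-0.001, 1.0, 0.0], [1.0, 0.001, -0.002], [-0.002, 0.0, -1.0]]
force: [0.1, -0.5, -1.9]
width: 59.5
```

```bash
python3 -c "
from h import *
go(504,-255,-19,0);print(env.get_obs()['force'])"
```

```text
t 30.82 row [0.0, 0.1, 0.0] [0.0014, -0.0002, 0.0111] n 1
[ 0.07248302 -0.46571367 -1.9428168 ]
```

move_arm(
  series=[
    [0,0,0,0.0005,0,0.004,1],
    [0,0,0,0.0005,0,0.007,1],
    [0,0,0,0.0005,0,0.009,1],
    [0,0,0,0.0005,0,0.01,1],
    [0,0,0,0.0005,0,0.0107,1],
    [0,0,0,0.0005,0,0.0107,1],
  ],
)

```text
time_s: 31.58
ee_pos: [503.0, -255.0, -18.9]
eef_rot: [[-0.001, 1.0, -0.003], [1.0, 0.001, 0.0], [0.0, -0.003, -1.0]]
force: [-5.9, 3.1, 11.1]
width: 59.3
```

Seated. Release and go to the short shaker.

move_arm(
  series=[
    [0,0,0,0,0,-0.0005,-0.7],
    [0,0,0,0,0,-0.0005,-0.7],
    [0,0,0,0,0,-0.0005,-0.7],
    [0,0,0,0,0,-0.03,-0.7],
    [0,0,0,0,0,-0.09,-1],
    [0,0,0,0,0,-0.13,-1],
    [0,0,0,0,0,-0.13,-1],
    [0,0,0,0,0,-0.13,-1],
  ],
)

```text
time_s: 32.58
ee_pos: [502.8, -254.7, 108.9]
eef_rot: [[-0.001, 1.0, -0.003], [1.0, 0.001, 0.001], [0.001, -0.003, -1.0]]
force: [0.0, 0.9, -0.6]
width: 85.1
```

```bash
python3 -c "
from h import *
look(33,60,[504,-255],50)
go(555,-87,115,0)"
```

```text
look 1896 c [ 503.2 -253.6] size [60.8 60.8] ang 26.7 z [34.9 42.7 44.1]
t 32.62 row [-0.2, -0.1, 0.0] [0.1673, 0.0527, -0.0068] n 3
```

move_arm(
  series=[
    [0,0,0,0.167,0.053,-0.007,-1],
    [0,0,0,0.167,0.053,-0.007,-1],
    [0,0,0,0.167,0.053,-0.007,-1],
    [0,0,0,0.167,0.053,-0.007,-1],
    [0,0,0,0.167,0.053,-0.007,-1],
    [0,0,0,0.167,0.053,-0.007,-1],
  ],
)

```text
time_s: 33.38
ee_pos: [555.6, -89.3, 116.0]
eef_rot: [[0.001, 1.0, -0.003], [1.0, -0.001, -0.0], [-0.0, -0.003, -1.0]]
force: [0.2, 0.9, -0.7]
width: 85.5
```

```bash
python3 -c "
from h import *
look(40,60,[555,-87],50)
go(555,-87,-18,0)"
```

```text
look 4112 c [553.8 -87. ] size [54.5 54.1] ang 0.3 z [44.3 49.1 51. ]
t 33.42 row [-0.1, 0.0, -0.1] [0.0023, -0.0004, 0.1343] n 3
```

move_arm(
  series=[
    [0,0,0,0.001,-0.0015,0.06,-1],
    [0,0,0,0.001,-0.0015,0.11,-1],
    [0,0,0,0.001,-0.0015,0.134,-1],
    [0,0,0,0.001,-0.0015,0.134,-1],
    [0,0,0,0.001,-0.0015,0.134,-1],
  ],
)

```text
time_s: 34.05
ee_pos: [555.7, -88.1, -15.8]
eef_rot: [[0.0, 1.0, 0.0], [1.0, -0.0, -0.001], [-0.001, 0.0, -1.0]]
force: [1.0, -0.5, 0.2]
width: 85.4
```

move_arm(
  series=[
    [0,0,0,0,0,0,0],
    [0,0,0,0,0,0,1],
    [0,0,0,0,0,0,1],
    [0,0,0,0,0,0,1],
    [0,0,0,0,0,0,1],
  ],
  squeeze=40,
)

```text
time_s: 34.67
ee_pos: [555.7, -87.6, -15.7]
eef_rot: [[-0.001, 1.0, 0.0], [1.0, 0.001, -0.001], [-0.001, 0.0, -1.0]]
force: [0.1, -0.5, 7.1]
width: 53.0
```

move_arm(
  series=[
    [0,0,0,0,0,-0.02,1],
    [0,0,0,0,0,-0.07,1],
    [0,0,0,0,0,-0.12,1],
    [0,0,0,0,0,-0.12,1],
  ],
)

```text
time_s: 35.17
ee_pos: [558.7, -88.5, 109.2]
eef_rot: [[-0.001, 1.0, 0.009], [1.0, 0.001, -0.004], [-0.004, 0.009, -1.0]]
force: [0.4, -0.6, -2.3]
width: 52.7
```

```bash
python3 -c "
from h import *
go(504,-333,100,0)"
```

```text
t 35.17 row [0.5, 0.2, 0.0] [-0.2444, -0.055, 0.0097] n 5
```

move_arm(
  series=[
    [0,0,0,-0.2445,-0.053,0.009,1],
    [0,0,0,-0.2445,-0.053,0.009,1],
    [0,0,0,-0.2445,-0.053,0.009,1],
    [0,0,0,-0.2445,-0.053,0.009,1],
    [0,0,0,-0.2445,-0.053,0.009,1],
    [0,0,0,-0.2445,-0.053,0.009,1],
    [0,0,0,-0.2445,-0.053,0.009,1],
    [0,0,0,-0.2445,-0.053,0.009,1],
  ],
)

```text
time_s: 36.17
ee_pos: [502.3, -330.3, 93.9]
eef_rot: [[-0.002, 1.0, -0.002], [1.0, 0.002, 0.0], [0.0, -0.002, -1.0]]
force: [0.5, -0.8, -1.1]
width: 52.6
```

```bash
python3 -c "
from h import *
go(504,-334,-4,0)"
```

```text
t 36.17 row [-0.1, -0.0, 0.1] [-0.0038, 0.0019, 0.0979] n 2
```

move_arm(
  series=[
    [0,0,0,-0.002,0.001,0.05,1],
    [0,0,0,-0.002,0.001,0.085,1],
    [0,0,0,-0.002,0.001,0.098,1],
    [0,0,0,-0.002,0.001,0.098,1],
    [0,0,0,-0.002,0.001,0.098,1],
    [0,0,0,-0.002,0.001,0.098,1],
  ],
)

```text
time_s: 36.92
ee_pos: [503.9, -334.7, -2.3]
eef_rot: [[-0.001, 1.0, 0.001], [1.0, 0.001, -0.002], [-0.002, 0.001, -1.0]]
force: [-0.4, 0.2, -0.9]
width: 52.9
```

```bash
python3 -c "
from h import *
go(504,-334,-12.8,0);print(env.get_obs()['force'])"
```

```text
t 36.92 row [0.0, 0.1, 0.0] [0.0007, 0.0001, 0.0105] n 1
[-0.39748175  0.20570349 -0.89813485]
```

move_arm(
  series=[
    [0,0,0,0,0,0.004,1],
    [0,0,0,0,0,0.007,1],
    [0,0,0,0,0,0.009,1],
    [0,0,0,0,0,0.01,1],
    [0,0,0,0,0,0.01,1],
    [0,0,0,0,0,0.01,1],
  ],
)

```text
time_s: 37.67
ee_pos: [502.6, -333.5, -12.6]
eef_rot: [[-0.001, 1.0, -0.003], [1.0, 0.001, 0.0], [0.0, -0.003, -1.0]]
force: [-5.6, 4.6, 11.2]
width: 53.0
```

Seated. Release, retreat upward, then run the final checks.

move_arm(
  series=[
    [0,0,0,0,0,-0.0005,-0.6],
    [0,0,0,0,0,-0.0005,-0.6],
    [0,0,0,0,0,-0.0005,-0.6],
    [0,0,0,0,0,-0.03,-0.6],
    [0,0,0,0,0,-0.09,-1],
    [0,0,0,0,0,-0.15,-1],
    [0,0,0,0,0,-0.19,-1],
    [0,0,0,0,0,-0.19,-1],
  ],
)

```text
time_s: 38.67
ee_pos: [505.2, -335.6, 180.7]
eef_rot: [[-0.001, 1.0, 0.005], [1.0, 0.001, -0.006], [-0.006, 0.005, -1.0]]
force: [-0.1, -0.0, -0.3]
width: 85.2
```

Run:
```python
from h import *
look(43,60,[504,-334],45); look(33,60,[504,-254],42)
p,d=snap('scene'); P=cloud('scene',d).reshape(-1,3)
for n,c,r,zl in (('tall',[467,316],40,80),('dish',[572,280],55,50),('rack',[573,279],65,20),('jar',[690,-89],40,60),('bottle',[758,224],45,60),('mug',[748,-189],65,70),('ramekin',[504,-254],45,36),('short',[504,-334],40,46)):
    Q=P[(np.hypot(P[:,0]-c[0],P[:,1]-c[1])<r)&(P[:,2]>zl)&(P[:,2]<180)]; R=cv2.minAreaRect(Q[:,:2].astype(np.float32)); print(n,len(Q),np.round(R[0]),np.round(R[1]),'top',np.percentile(Q[:,2],97).round(1))
s=np.load('scene0.npz')['P'].reshape(-1,3)
for n,c,r,zl in (('jar0',[690,-89],40,60),('bottle0',[758,224],45,60),('mug0',[748,-189],65,70)):
    Q=s[(np.hypot(s[:,0]-c[0],s[:,1]-c[1])<r)&(s[:,2]>zl)&(s[:,2]<180)]; R=cv2.minAreaRect(Q[:,:2].astype(np.float32)); print(n,len(Q),np.round(R[0]),np.round(R[1]),'top',np.percentile(Q[:,2],97).round(1))
cv2.imwrite('pics/f.png',cv2.resize(p[:,:,::-1],(800,600),interpolation=cv2.INTER_CUBIC))
print(env.get_obs()['ee_pos'],env.get_obs()['width'])
```

```text
look 2727 c [ 502.5 -333. ] size [53.6 54.5] ang 1.8 z [47.3 52.1 54. ]
look 1326 c [ 503.2 -253.9] size [60.9 61.1] ang 6.4 z [35.5 42.8 44.2]
tall 199 [471. 315.] [40. 37.] top 102.4
dish 270 [573. 280.] [54. 78.] top 61.0
rack 946 [576. 279.] [ 58. 110.] top 59.9
jar 175 [691. -89.] [40. 41.] top 70.4
bottle 791 [749. 226.] [55. 48.] top 149.0
mug 400 [ 747. -192.] [93. 80.] top 89.3
ramekin 102 [ 505. -254.] [61. 60.] top 44.7
short 144 [ 506. -331.] [50. 52.] top 55.1
jar0 173 [691. -89.] [40. 39.] top 70.4
bottle0 790 [750. 226.] [55. 49.] top 149.2
mug0 404 [ 748. -192.] [95. 80.] top 89.4
[ 502.41542223 -332.95753146  174.36790541] 85.12082871216116
```

View pics/f.png

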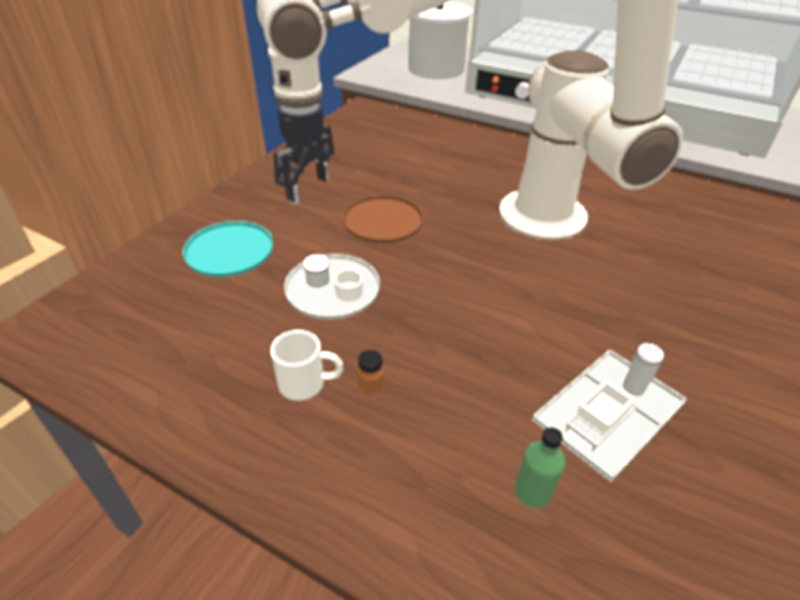

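The final view shows both trays made up as asked: short shaker (316,270) and ramekin (349,284) in the round tray, dish on rack (603,410) and tall shaker (645,370) in the oblong tray. The jar, bottle and mug are unmoved.

```bash
python3 -c "
from h import *
print(env.sign_off())"
```

```text
the job is handed in; nothing more can be done
None
```

Both trays are made up and the job is handed in, at about 39 s on the robot's clock. I laid the rack in the large compartment first, then set the dish on it and stood the tall shaker in the small compartment. The ramekin and short shaker went side by side in the stainless round tray.

**Final checks:**
- **Oblong tray:** the rack was flat and about 1 mm off the compartment's centre. The dish was level and about 2 mm off the rack's middle. The tall shaker stood with its top at 102 mm.
- **Round tray:** the ramekin and short shaker stood upright about 80 mm apart, well inside the rim.
- **Bystanders:** the jar, bottle and mug were within 1 mm of where they started.
- **Forces:** contact when setting things down read at most 16 N, for the tall shaker; the dish and ramekin read 5 and 11 N.

**What went wrong or disagreed:**
- **First rack grasp:** it missed and closed on nothing. The real fingertips sit about 35 mm behind the reported TCP (wrist depth showed it), so I worked with that offset from then on.
- **Wrong turn:** I once turned the wrist the wrong way while high above the dish, with no effect.
- **Position readings:** the cameras disagreed by up to about 6 mm on the tall shaker and 4 mm elsewhere, and TCP readings varied by about 2 mm. Neither affected the fits.

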